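# Unlock the medicine drawer

### The arm

A 6-joint arm with a two-finger parallel gripper is mounted at the origin on a cart in front of the work surface, level with it; the furniture and walls round the work are solid. World frame = base frame: x ahead of the robot, y to its left, z up, the work surface at z = 0. Lengths are in m, angles in rad, forces in N, time in s.
With the tool pointing down it reaches from about 0.375 to 0.975 m from the base axis. Payload 3.8 kg.
Tool frame: the origin (TCP) lies between the finger pads; the fingertips stand bot.nose_length ahead of it and the grasp point (between the pads) lies 3 mm ahead of it (bot.nose_length is the distance from the TCP to the fingertips, in m); z points along the fingers, y is the line along which they close (so a half turn about z gives the same grasp; the last joint's range is limited). The gripper opens to 88 mm and grips with 3 to 60 N. Pads are 18 mm wide; open, the fingers measure 123 mm over their backs; the gripper's body (75 mm by 187 mm) begins 45 mm behind the grasp point.
Start: joints at [1.21, 0.264, 1.604, -0, 1.274, -0.037], TCP at [0.215, 0.64, 0.229] pointing down, gripper open.
Joint ranges: [-2.63, 2.63], [-0.94, 2.18], [0.31, 2.57], [-1.31, 4.45], [0, 2.66], [-2.55, 2.55]. Speed limits (rad/s): [2.57, 2.57, 3.14, 3.14, 3.14, 3.14].

### API

Orientations are given as a unit quaternion [x, y, z, w].
In Python, from plant import bot, viewer gives the robot as it stands. The module is installed in compiled form; this text tells all that it offers.
- The arm moves only by the tool arm_command, never from a script. Its arguments are lists of equal length, an entry for each row: "delta_pos": the shift along the world's x, y, z in m, a list of three; "rotation": the turn, a rotation vector about the world's x, y, z in degrees, a list of three; "claw": the closure, from -1 (fully open) to 1 (shut). A call has 1 to 12 rows; each row shifts and turns the commanded pose from where the row before left it; what a row does not reach is not made up. A row lasts 1/10 s, in which the tool goes at most 50 mm and 8.59 degrees, less where a joint would pass 70% of its speed; a pose out of reach is approached as far as the arm can. A call with a gripper value outside its range is refused whole. The fingers move at their own pace and stop on an object; "grip_force" is the grip in N (left out, the last holds). Time passes only in rows, so rows that do not move let the fingers close. It gives the time, the measured TCP pose, the force, the opening and the grip force at its end, in the units of the state.
- bot.observe(): the state, without advancing time (a new reading comes with each control period).
- viewer.camera(name): name is "side" or "top"; returns the picture (400x640x3 uint8, blue, green, red); there is no depth.
- viewer.camera_info(name): a dict with "K" (3x3 intrinsics, pixels), "position" and "orientation" of the camera in the world. Camera axes: x right, y down, z forward; pixel columns grow to the right and rows downward; lengths in m; the calibration is good to about 2 mm. A picture is of the moment at which its call begins. camera_info takes no time and is no camera call.
- bot.hand_in(): hands the job in; it is judged then, once.
The state is a dict: "clock": time; "q": joint angles; "qvel": joint speeds; "joint_efforts": joint torques, N m; "tcp_pos": TCP position; "orientation": TCP orientation; "contact_force": force on the tool from outside, world axes, zero at the start; "ft_torque": the same for the moment, N m; "grip_width": finger opening in m; "finger_force": force on a finger pad.
Only numpy, scipy, OpenCV 4.12 (cv2) and the standard library are available. Lean on these libraries where they do the work, as an engineer would, in place of code of your own. Each camera call takes 0.05 s, during which the arm holds its last target. There are 200 camera calls.

### The job

Take the key from the wooden key block, push it fully home into the lock on top of the grey medicine box, and turn it clockwise until the bolt lets go and the drawer springs out. Leave the key turned in the lock and the drawer out, let go of everything, and do not disturb the salt shaker, the honey jar, the soup tin or the pen.

Things in the scene. Friction and masses are not known exactly. Their poses are not given: they have to be found in the camera images.
- key: Loose upright key, about 50 g. Origin: centre of the blade's tip; z up the key, x along the blade's width, y its thickness. Steel blade 14 x 5 mm (x, y), z 0 to 28 mm, lowest 3 mm narrowed to 10 x 3; round steel collar of 37 mm diameter, z 28 to 33, which stops it; white plastic bow 30 x 7 mm (x, y), z 33 to 67. A half turn about z fits as well.
- key_bow (a point): Centre of the key's bow, 50 mm above the blade tip, same axes as the key: pinch the bow here across its 7 mm thickness (y), from above.
- key_block: Fixed pale wooden block 46 x 66 mm, 38 mm high, origin at the centre of its underside. A slot in its top, 17 x 8 mm (long along x), 32 mm deep, holds the key's blade; the key's collar rests on the block's top, its blade tip 10 mm above the worktop. Draw the key straight up at least 30 mm.
- med_box: Fixed grey steel medicine box, 150 mm deep (x), 130 mm wide (y), top deck 80 mm above the worktop. Origin: centre of its underside; the drawer is in its -x side, facing the robot. Lock in the middle of the deck: a steel ring 44 mm in outer diameter standing 7 mm above the deck, round a brass plug with a keyhole.
- keyhole (a point): Mouth of the keyhole, on the lock's axis, level with the ring's top (87 mm above the worktop). Turns with the plug: x along the slot, z up. Slot straight down, 16 x 7 mm (1 mm to spare on each side of the blade), with a 2.5 mm bevel at its mouth 1 mm below the ring's top. Key fully home: collar on the ring, blade tip 28 mm below this point.
- lock (a joint): Turn of the lock plug in rad: 0 locked (at the start; the slot lies along the box's x), grows clockwise seen from above, end stop at 1.45. Friction about 0.03 N m; stays where it is left. The key has about 0.15 rad of play in the slot. The hidden bolt lets go at about 1.0.
- drawer (a joint): How far the drawer is out, in m: 0 shut, 0.05 fully out. A spring of about 4 N pushes it out, toward the box's -x side, and holds it out; the bolt holds it shut until the lock is turned.
- salt_shaker: Bystander: glass salt shaker with a grey top, 44 mm diameter, 90 mm high, origin at the centre of its underside.
- honey_jar: Bystander: glass jar with a red lid, 58 mm diameter, 86 mm high, origin at the centre of its underside.
- soup_tin: Bystander: squat green tin, 75 mm diameter, 58 mm high, origin at the centre of its underside.
- pen: Bystander: red and white pen lying on the worktop, 135 mm long along its y, origin at the centre of its underside.
Not all that is in view belongs to the job. What is shaped like the key but black or green is not meant.

How it is judged:
On the way, in this order (a step that is already met when the one before it is completed fails the run):
1. the key is fully home in the lock, not yet turned (horizontal distance between key and keyhole below 0.005 m and z of key in the frame of keyhole below -0.024 m and angle between the x axis of key and the x axis of keyhole, either way round below 0.35 rad and value of joint lock below 0.4 rad and value of joint drawer below 0.01 m), for 0.1 s.
2. with the key home, the lock is turned and the drawer springs out (horizontal distance between key and keyhole below 0.005 m and z of key in the frame of keyhole below -0.024 m and angle between the x axis of key and the x axis of keyhole, either way round below 0.35 rad and value of joint lock above 0.8 rad and value of joint drawer above 0.035 m), for 0.2 s.
At the end, for the whole second after the job is handed in: The key stands in the keyhole (blade tip at least 24 mm below the keyhole's mouth, within 5 mm of its axis, in line with the slot within 0.35 rad), the lock is turned more than 0.8 rad, the drawer is out by more than 35 mm, key and drawer are at rest (all of step 2 and linear speed of key below 0.02 m/s and velocity of joint drawer below 0.02 m/s); the robot touches nothing.
It fails at once if the salt shaker is moved by more than 3 cm (distance of salt_shaker from where it was at the start of the episode above 0.03 m).
It fails at once if the honey jar is moved by more than 3 cm (distance of honey_jar from where it was at the start of the episode above 0.03 m).
It fails at once if the soup tin is moved by more than 3 cm (distance of soup_tin from where it was at the start of the episode above 0.03 m).
It fails at once if the pen is moved by more than 3 cm (distance of pen from where it was at the start of the episode above 0.03 m).
It also fails if it takes over 45 s, if anything falls off the work surface, if the arm or the gripper's body presses on something with over 40 N, if the wrist force passes 120 N, or if a joint passes its speed limit or range.

## Working session

There is one attempt and no reset: what is moved stays moved. The work goes in short steps, Python scripts to look and compute and a tool call to move; the robot and the scene stay as the last step left them, time stands still between calls to the robot, and variables do not carry over. Pictures are saved under pics/ and viewed, at most 12 in all, crops included, and the job is handed in when it is done.

Besides the shell and the picture viewer there is one more tool, called after "Call:" by a JSON object that holds its "api" and its "payload". arm_command: Moves the arm, as the interface text tells. Its arguments: {"type":"object","properties":{"delta_pos":{"type":"array","items":{"type":"array","items":{"type":"number"}}},"rotation":{"type":"array","items":{"type":"array","items":{"type":"number"}}},"claw":{"type":"array","items":{"type":"number"}},"grip_force":{"type":"number"}},"required":["delta_pos","rotation","claw"]}

```bash
mkdir -p pics; cat > h.py <<'E'
import numpy as np, cv2
from scipy.spatial.transform import Rotation as R
from plant import bot, viewer
def ray(cam,u,v):
    i=viewer.camera_info(cam); d=R.from_quat(i["orientation"]).apply(np.linalg.inv(i["K"])@[u,v,1.]); return np.array(i["position"]),d
def at_z(cam,u,v,z):
    p,d=ray(cam,u,v); return p+d*(z-p[2])/d[2]
def proj(cam,X):
    i=viewer.camera_info(cam); c=R.from_quat(i["orientation"]).inv().apply(np.array(X)-i["position"]); q=c@np.array(i["K"]).T; return q[...,:2]/q[...,2:]
def snap(cam,name):
    im=viewer.camera(cam); cv2.imwrite(f"pics/{name}.png",im); return im
E
python3 - <<'E'
from h import *
for c in("top","side"):
    snap(c,c+"0"); print(viewer.camera_info(c))
print(bot.observe(),bot.nose_length)
E
```

```text
{'K': array([[515.49989442,   0.        , 323.24016511],
       [  0.        , 515.49989442, 202.02207521],
       [  0.        ,   0.        ,   1.        ]]), 'position': array([-0.21315815, -0.13438792,  1.21753498]), 'orientation': array([ 0.70592619, -0.64382272,  0.20498653, -0.21246422])}
{'K': array([[410.80098108,   0.        , 314.98557146],
       [  0.        , 410.80098108, 200.32105803],
       [  0.        ,   0.        ,   1.        ]]), 'position': array([0.2829614 , 0.60901796, 0.63669676]), 'orientation': array([-0.16917812,  0.88211114, -0.43278935,  0.07714975])}
{'clock': 0.1, 'q': array([ 1.21015351e+00,  2.64702281e-01,  1.60522701e+00, -2.49643023e-05,
        1.27370287e+00, -3.69055476e-02]), 'qvel': array([ 5.90034893e-04, -1.55735070e-03, -1.89362311e-03, -6.82700918e-04,
        8.78186787e-04,  6.75899948e-05]), 'joint_efforts': array([-1.13608289e-05, -5.03626478e+01, -3.58069575e+01,  7.29952846e-02,
        2.34264642e-02, -7.65841287e-05]), 'tcp_pos': array([0.21450593, 0.6393141 , 0.22810167]), 'orientation': array([ 1.61158994e-01,  9.86927930e-01, -1.00203056e-03, -1.89671937e-04]), 'contact_force': array([-0.05830352,  0.50624837,  0.12839204]), 'ft_torque': array([ 0.01745213, -0.00819429,  0.01132244]), 'finger_force': 0.0, 'grip_width': 0.08800588795511026} 0.022
```

View pics/top0.png

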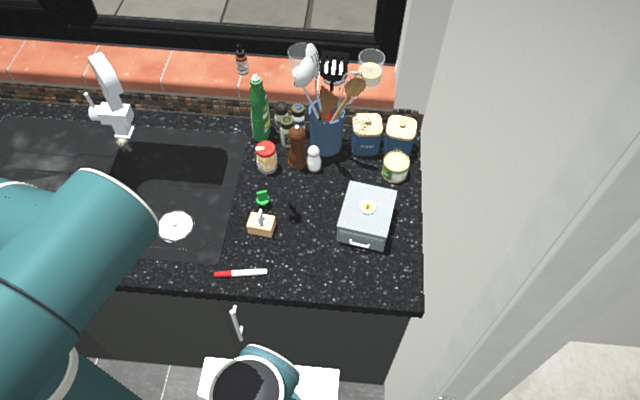

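View pics/side0.png

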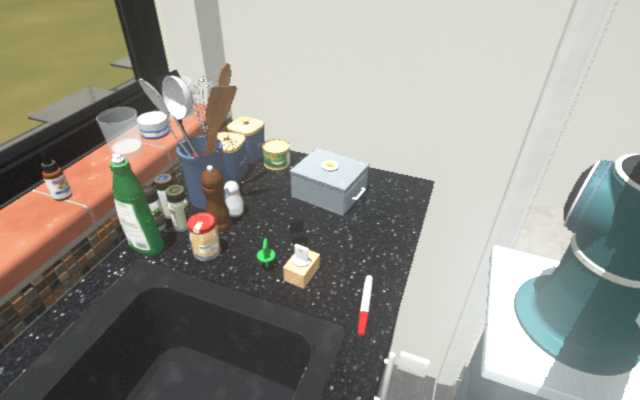

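The top view shows the key block at (261,228) with the white bow at (261,215), and the box at (368,215) with its lock at (368,207). The side view has the block at (301,268), the bow at (302,254) and the lock at (330,166). I'll enlarge these areas for corner pixels.

```bash
python3 - <<'E'
from h import *
t=cv2.imread("pics/top0.png");s=cv2.imread("pics/side0.png")
def c(im,u,v,w,h): return cv2.resize(im[v:v+h,u:u+w],(400,300),interpolation=cv2.INTER_CUBIC)
m=np.vstack([np.hstack([c(t,234,190,64,48),c(t,328,175,80,60+15-15)]),np.hstack([c(s,270,239,64,48),c(s,285,148,88,66)])])
cv2.imwrite("pics/m.png",m)
for n,p in [("block",at_z("top",261,218,.038)),("lock",at_z("top",368,207,.087)),("blockS",at_z("side",302,262,.038)),("lockS",at_z("side",330,166,.087))]: print(n,p.round(3))
E
```

```text
block [0.522 0.08  0.038]
lock [ 0.553 -0.204  0.087]
blockS [0.51  0.085 0.038]
lockS [ 0.552 -0.193  0.087]
```

View pics/m.png

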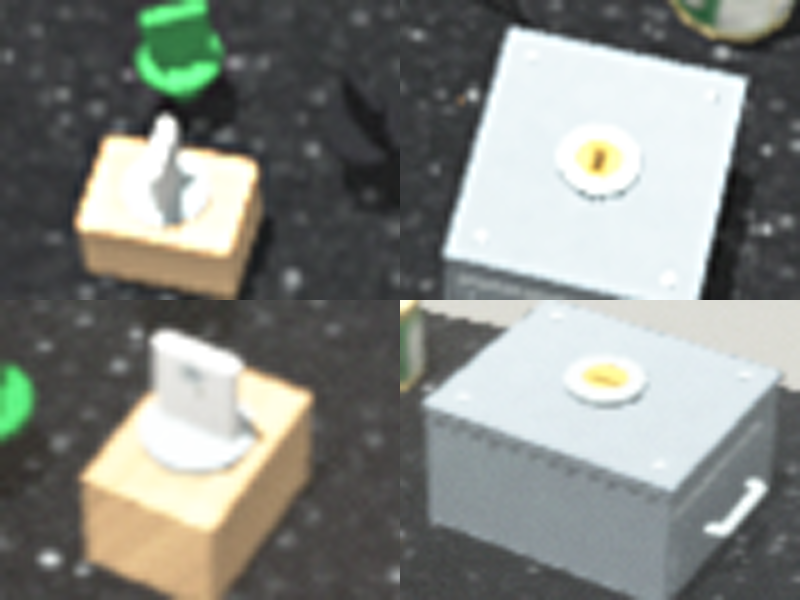

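The crops show the block's top corners, the collar and the bow. The bow is broadside in the side view and edge-on in the top view. They also show the box's top corners and the ring. I'll fit both poses to these points in both cameras.

```bash
cat > fit.py <<'E'
from h import *
from scipy.optimize import least_squares
def px(x,y,s,u0,v0): return [(x+.5)/s-.5+u0,(y+.5)/s-.5+v0]
def fit(obs,x0):
    def res(p):
        r=[]
        for cam,X,uv in obs:
            X=R.from_euler("z",p[2]).apply(X)+[p[0],p[1],0]
            r.append(proj(cam,X)-uv)
        return np.ravel(r)
    s=least_squares(res,x0,loss="soft_l1"); print(s.x.round(4),"deg",np.degrees(s.x[2]).round(1)); print(res(s.x).reshape(-1,2).round(1).tolist()); return s.x
E
python3 - <<'E'
from fit import *
T=lambda x,y:px(x,y,6.25,234,190); S=lambda x,y:px(x,y,6.25,270,239)
a,b,h=.023,.033,.038
bt=[("top",[a,b,h],T(105,137)),("top",[a,-b,h],T(258,158)),("top",[-a,-b,h],T(240,258)),("top",[-a,b,h],T(78,230))]
bs=[("side",[-a,b,h],S(212,230)),("side",[a,b,h],S(82,182)),("side",[-a,-b,h],S(312,97)),("side",[a,b,0],S(90,258))]
x0=[.515,.082,0]
for o in (bt,bs,bt+bs): p=fit(o,x0)
print("keytop pred",proj("side",[*p[:2],.077]),"obs",S(197,47),proj("top",[*p[:2],.077]),"obs",T(167,120))
T=lambda x,y:px(x,y,5,328,175); S=lambda x,y:px(x,y,400/88,285,148)
a,b,h=.075,.065,.08
bt=[("top",[a,b,h],T(112,28)),("top",[a,-b,h],T(348,78)),("top",[-a,b,h],T(45,258)),("top",[0,0,.087],T(199,158))]
bs=[("side",[-a,b,h],S(275,190)),("side",[a,b,h],S(25,105)),("side",[-a,-b,h],S(378,75)),("side",[0,0,.087],S(205,78)),("side",[a,b,0],S(30,225))]
x0=[.553,-.2,0]
for o in (bt,bs,bt+bs): fit(o,x0)
# bow: edge top corners side
S=lambda x,y:px(x,y,6.25,270,239)
l,r=at_z("side",*S(155,38),.077),at_z("side",*S(238,62),.077); print("bow",l,r,np.linalg.norm(l-r),np.degrees(np.arctan2((l-r)[1],(l-r)[0])))
E
```

```text
[ 0.5136  0.0794 -0.0619] deg -3.5
[[0.4, 0.6], [-0.3, 0.5], [-0.9, -1.2], [0.8, -0.1]]
[ 0.512   0.0819 -0.1147] deg -6.6
[[0.0, 0.3], [0.3, -0.5], [-0.1, -0.1], [-0.2, 0.3]]
[ 0.5127  0.0809 -0.0965] deg -5.5
[[0.2, 0.5], [-0.7, 1.1], [-1.9, -0.7], [0.0, -0.3], [0.2, -0.2], [0.4, -0.7], [-0.4, -0.7], [-0.2, 0.1]]
keytop pred [301.19902853 245.9815586 ] obs [301.1, 246.1] [258.95030903 213.10371767] obs [260.3, 208.78]
[ 0.556  -0.2033 -0.1678] deg -9.6
[[-0.1, 0.4], [-0.7, 0.5], [0.4, -0.8], [0.3, -0.1]]
[ 0.5544 -0.1984 -0.1523] deg -8.7
[[-0.1, 0.3], [-0.2, 0.2], [0.7, -0.8], [0.2, -0.1], [-0.5, -0.0]]
[ 0.5554 -0.2017 -0.1582] deg -9.1
[[-1.0, 0.7], [-1.5, 0.4], [-0.0, -0.4], [-0.3, 0.1], [-0.3, -0.5], [-0.1, -0.7], [0.8, -1.4], [0.2, -0.8], [-0.3, -1.0]]
bow [0.52648236 0.0824905  0.077     ] [0.49848962 0.08259601 0.077     ] 0.027992940993550097 -0.2159475317743659
```

Call:
{"api": "arm_command", "payload": {"delta_pos": [[0.022,-0.043,0],[0.022,-0.043,0],[0.022,-0.043,0],[0.022,-0.043,0],[0.022,-0.043,0],[0.022,-0.043,0],[0.022,-0.043,0],[0.022,-0.043,0],[0.022,-0.043,0],[0.022,-0.043,0],[0.022,-0.043,0],[0.022,-0.043,0]], "rotation": [[0,0,1],[0,0,1],[0,0,1],[0,0,1],[0,0,1],[0,0,1],[0,0,1],[0,0,1],[0,0,1],[0,0,1],[0,0,1],[0,0,1]], "claw": [-1,-1,-1,-1,-1,-1,-1,-1,-1,-1,-1,-1]}}

```text
clock: 1.3
tcp_pos: [0.479, 0.122, 0.2291]
orientation: [0.057, 0.998, 0.0, -0.0]
contact_force: [0.5, 0.5, 0.4]
grip_width: 0.0883
finger_force: 0.0
```

```bash
cat >> h.py <<'E'
def st():
    o=bot.observe(); r=R.from_quat(o["orientation"]).as_matrix()
    print("t",round(o["clock"],2),"tcp",o["tcp_pos"].round(4),"yaw y-90:",np.degrees(np.arctan2(r[1,1],r[0,1])).round(2)-90,"z",r[:,2].round(4),"F",o["contact_force"].round(1),"M",o["ft_torque"].round(2),"w",round(o["grip_width"],4),"ff",o["finger_force"],"q",o["q"].round(2))
E
python3 - <<'E'
from h import *
st()
print("edge",at_z("top",420,200,0),at_z("top",424,300,0),at_z("side",433,180,0),"tin",at_z("top",396,158,.058),"honey",at_z("top",265,150,.086),"salt",at_z("top",314,150,.09),"pen",at_z("top",240,272,0))
E
```

```text
t 1.3 tcp [0.479  0.122  0.2291] yaw y-90: -6.510000000000005 z [-1.e-04  1.e-04 -1.e+00] F [0.5 0.5 0.4] M [-0.03 -0.01  0.03] w 0.0883 ff 0.0 q [ 0.2  -0.08  1.98  0.    1.24 -1.26]
edge [ 0.65126396 -0.35791092  0.        ] [ 0.34177799 -0.36226355  0.        ] [ 0.31259019 -0.36082637  0.        ] tin [ 0.75218484 -0.28048315  0.058     ] honey [0.7209387  0.09571708 0.086     ] salt [ 0.73157485 -0.04346311  0.09      ] pen [ 3.75409242e-01  1.15778190e-01 -2.22044605e-16]
```

Call:
{"api": "arm_command", "payload": {"delta_pos": [[0.017,-0.02,0],[0.017,-0.021,0],[0,0,-0.045],[0,0,-0.045],[0,0,-0.02],[0,0,0]], "rotation": [[0,0,0.5],[0,0,0],[0,0,0],[0,0,0],[0,0,0],[0,0,0]], "claw": [0.2,0.2,0.2,0.2,0.2,0.2], "grip_force": 30}}

```text
clock: 1.9
tcp_pos: [0.5089, 0.0823, 0.1148]
orientation: [0.053, 0.999, -0.001, -0.005]
contact_force: [0.4, 0.5, 0.5]
grip_width: 0.0423
finger_force: 0.0
```

```bash
python3 - <<'E'
from h import *
st()
t=snap("top","top1");s=snap("side","side1")
c=lambda im,u,v:cv2.resize(im[v:v+90,u:u+60],(400,600),interpolation=cv2.INTER_CUBIC)
cv2.imwrite("pics/m1.png",np.hstack([c(t,231,165),c(s,272,205)]))
E
```

```text
t 1.9 tcp [0.5089 0.0823 0.1148] yaw y-90: -6.069999999999993 z [-0.0091 -0.001  -1.    ] F [0.4 0.5 0.5] M [ 0.04 -0.02  0.02] w 0.0423 ff 0.0 q [ 0.11  0.07  2.05 -0.    1.03 -1.35]
```

View pics/m1.png

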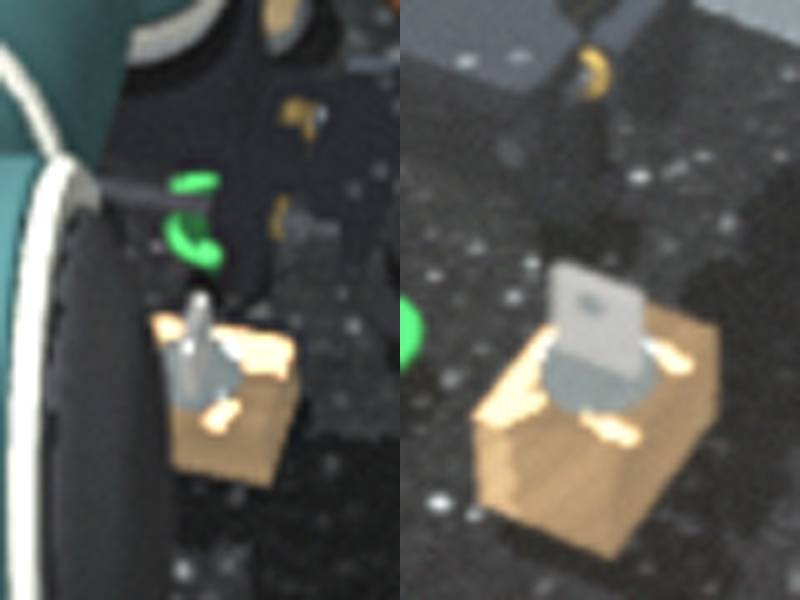

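The view shows the bow upright in the slot, with the fingers still above and clear of it. Next I descend and close.

Call:
{"api": "arm_command", "payload": {"delta_pos": [[0,0,-0.025],[0,0,-0.02],[0,0,-0.006],[0,0,0],[0,0,0],[0,0,0],[0,0,0],[0,0,0]], "rotation": [[0,0,0],[0,0,0],[0,0,0],[0,0,0],[0,0,0],[0,0,0],[0,0,0],[0,0,0]], "claw": [0.2,0.2,0.2,0.2,1,1,1,1], "grip_force": 25}}

```text
clock: 2.8
tcp_pos: [0.5133, 0.083, 0.069]
orientation: [0.053, 0.999, 0.0, 0.001]
contact_force: [0.5, -0.2, -0.3]
grip_width: 0.0053
finger_force: 0.0
```

```bash
python3 - <<'E'
from h import *
st()
E
```

```text
t 2.8 tcp [0.5133 0.083  0.069 ] yaw y-90: -6.049999999999997 z [ 1.3e-03  2.0e-04 -1.0e+00] F [ 0.5 -0.2 -0.3] M [-0.04  0.01  0.  ] w 0.0053 ff 0.0 q [ 0.11  0.13  2.08  0.    0.93 -1.35]
```

Call:
{"api": "arm_command", "payload": {"delta_pos": [[0,0,0],[0,0,0]], "rotation": [[0,0,0],[0,0,0]], "claw": [1,1]}}

```text
clock: 3.0
tcp_pos: [0.5128, 0.0829, 0.0684]
orientation: [0.053, 0.999, 0.0, 0.0]
contact_force: [-0.5, 0.2, 0.9]
grip_width: 0.0006
finger_force: 0.0
```

```bash
python3 - <<'E'
from h import *
st()
t=snap("top","top2");s=snap("side","side2")
c=lambda im,u,v:cv2.resize(im[v:v+90,u:u+60],(400,600),interpolation=cv2.INTER_CUBIC)
cv2.imwrite("pics/m2.png",np.hstack([c(t,231,165),c(s,272,205)]))
E
```

```text
t 3.0 tcp [0.5128 0.0829 0.0684] yaw y-90: -6.049999999999997 z [ 2.e-04  0.e+00 -1.e+00] F [-0.5  0.2  0.9] M [ 0.02 -0.02 -0.02] w 0.0006 ff 0.0 q [ 0.11  0.13  2.08 -0.    0.93 -1.35]
```

View pics/m2.png

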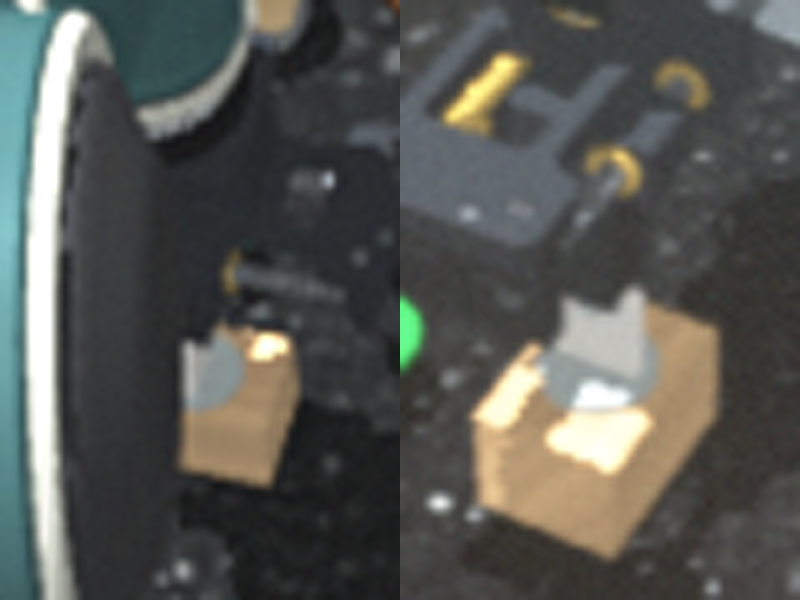

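The side view shows the bow at (302,252) with the closed fingers in front of its middle, on the +y side. The grip width is 0, so the grasp missed. I'll work out the bow's real y position.

```bash
python3 - <<'E'
from h import *
from fit import px
S=lambda x,y:px(x,y,400/60,272,205); T=lambda x,y:px(x,y,400/60,231,165)
print("collar side",at_z("side",*S(200,378),.043),"top",at_z("top",*T(203,378),.043), "top0",at_z("top",*px(167,188,6.25,234,190),.043),"side0",at_z("side",*px(197,128,6.25,270,239),.043))
for c,P in(("side",S),("top",T)):
  for z in(.0464,.08):
    for y in(.066,.083,.1):
      for x in(.504,.522):
        u=proj(c,[x,y,z]); o=P(0,0); print(c,x,y,z,((u-o)*400/60).round())
# bow top
print("bowtop side1",at_z("side",*S(150+50,285),.077),"bottom-of-bow/top1",at_z("top",*T(200,295),.077))
# bow triangulation
p,d=ray("side",*S(200,285)); q,e=ray("top",*T(200,298)); A=np.c_[d,-e]; s=np.linalg.lstsq(A,q-p,rcond=None)[0]; print("tri",p+d*s[0],q+e*s[1])
E
```

```text
collar side [0.50920128 0.0882365  0.043     ] top [0.5090148  0.07767006 0.043     ] top0 [0.51390365 0.08040033 0.043     ] side0 [0.51242284 0.08303645 0.043     ]
side 0.504 0.066 0.0464 [245. 325.]
side 0.522 0.066 0.0464 [190. 309.]
side 0.504 0.083 0.0464 [223. 363.]
side 0.522 0.083 0.0464 [167. 346.]
side 0.504 0.1 0.0464 [201. 402.]
side 0.522 0.1 0.0464 [144. 385.]
side 0.504 0.066 0.08 [245. 244.]
side 0.522 0.066 0.08 [188. 228.]
side 0.504 0.083 0.08 [222. 281.]
side 0.522 0.083 0.08 [165. 265.]
side 0.504 0.1 0.08 [199. 320.]
side 0.522 0.1 0.08 [142. 303.]
top 0.504 0.066 0.0464 [229. 386.]
top 0.522 0.066 0.0464 [236. 349.]
top 0.504 0.083 0.0464 [187. 383.]
top 0.522 0.083 0.0464 [194. 345.]
top 0.504 0.1 0.0464 [145. 379.]
top 0.522 0.1 0.0464 [152. 342.]
top 0.504 0.066 0.08 [223. 341.]
top 0.522 0.066 0.08 [229. 303.]
top 0.504 0.083 0.08 [180. 337.]
top 0.522 0.083 0.08 [187. 299.]
top 0.504 0.1 0.08 [137. 334.]
top 0.522 0.1 0.08 [144. 296.]
bowtop side1 [0.51062018 0.08403049 0.077     ] bottom-of-bow/top1 [0.52654289 0.0787363  0.077     ]
tri [0.51221199 0.08035974 0.07308656] [0.52330107 0.07798781 0.07982193]
```

Call:
{"api": "arm_command", "payload": {"delta_pos": [[0,0,0.015],[0,0,0.02],[0,0,0],[0,0,0]], "rotation": [[0,0,0],[0,0,0],[0,0,0],[0,0,0]], "claw": [1,1,1,1]}}

```text
clock: 3.5
tcp_pos: [0.5131, 0.0829, 0.1034]
orientation: [0.053, 0.999, 0.0, 0.001]
contact_force: [-0.6, 0.9, -0.9]
grip_width: 0.0009
finger_force: 0.0
```

```bash
python3 - <<'E'
from h import *
st()
s0=cv2.imread("pics/side2.png");s=snap("side","side3")
def c(im,u,v):
    im=cv2.resize(im[v:v+90,u:u+60],(400,600),interpolation=cv2.INTER_CUBIC); return (255*(im/255.)**.45).astype(np.uint8)
cv2.imwrite("pics/m3.png",np.hstack([c(s0,272,200),c(s,272,200)]))
E
```

```text
t 3.5 tcp [0.5131 0.0829 0.1034] yaw y-90: -6.049999999999997 z [ 1.2e-03  1.0e-04 -1.0e+00] F [-0.6  0.9 -0.9] M [ 0.05 -0.06  0.05] w 0.0009 ff 0.0 q [ 0.11  0.09  2.06 -0.    1.   -1.35]
```

View pics/m3.png

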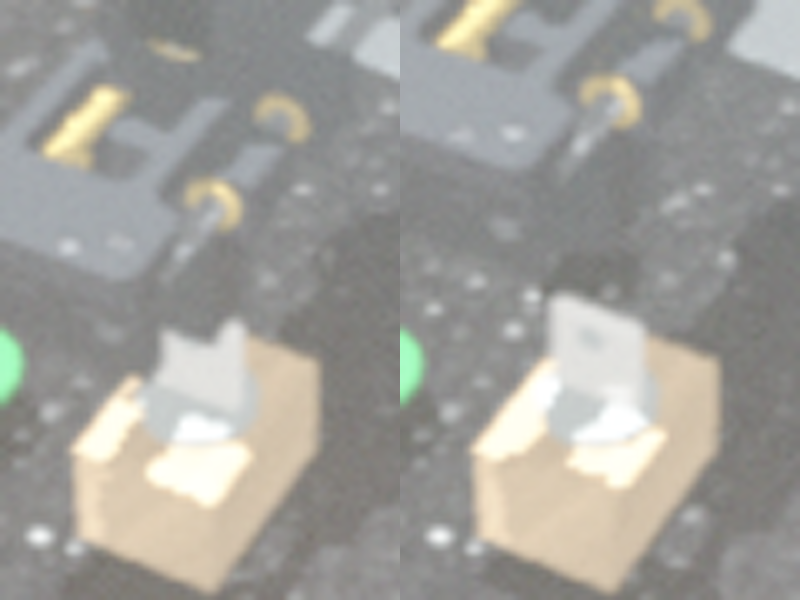

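The key has not moved and is still in the block. I can't tell the dark fingers from the background, so I'll open them here and difference the pictures to find them.

Call:
{"api": "arm_command", "payload": {"delta_pos": [[0,0,0],[0,0,0],[0,0,0],[0,0,0],[0,0,0],[0,0,0],[0,0,0]], "rotation": [[0,0,0],[0,0,0],[0,0,0],[0,0,0],[0,0,0],[0,0,0],[0,0,0]], "claw": [0.2,0.2,0.2,0.2,0.2,0.2,0.2]}}

```text
clock: 4.25
tcp_pos: [0.5128, 0.0829, 0.1034]
orientation: [0.053, 0.999, 0.0, 0.0]
contact_force: [0.3, 0.5, 0.3]
grip_width: 0.0352
finger_force: 0.0
```

```bash
python3 - <<'E'
from h import *
st()
s0=cv2.imread("pics/side3.png");s=snap("side","side4");t=snap("top","top4")
g=lambda im:(255*(im/255.)**.5).astype(np.uint8)
def c(im,u,v,w=100,h=75): return cv2.resize(im[v:v+h,u:u+w],(400,300),interpolation=cv2.INTER_CUBIC)
d=np.clip(cv2.absdiff(s,s0)*4.,0,255).astype(np.uint8)
m=np.vstack([np.hstack([c(g(s0),252,200),c(g(s),252,200)]),np.hstack([c(d,252,200),c(g(t),221,175)])])
tip=np.array([.5131,.0829,.1034-.022])
for k in(0,.0175,-.0175):
    u=(proj("side",tip+[0,k,0])-[252,200])*4; cv2.circle(m,tuple(int(a) for a in u+[400,0]),3,(0,0,255),-1)
    u=(proj("top",tip+[0,k,0])-[221,175])*4; cv2.circle(m,tuple(int(a) for a in u+[400,300]),3,(0,0,255),-1)
cv2.imwrite("pics/m4.png",m)
E
```

```text
t 4.25 tcp [0.5128 0.0829 0.1034] yaw y-90: -6.049999999999997 z [ 1.e-04  0.e+00 -1.e+00] F [0.3 0.5 0.3] M [-0.01 -0.04  0.02] w 0.0352 ff 0.0 q [ 0.11  0.09  2.06  0.    1.   -1.35]
```

View pics/m4.png

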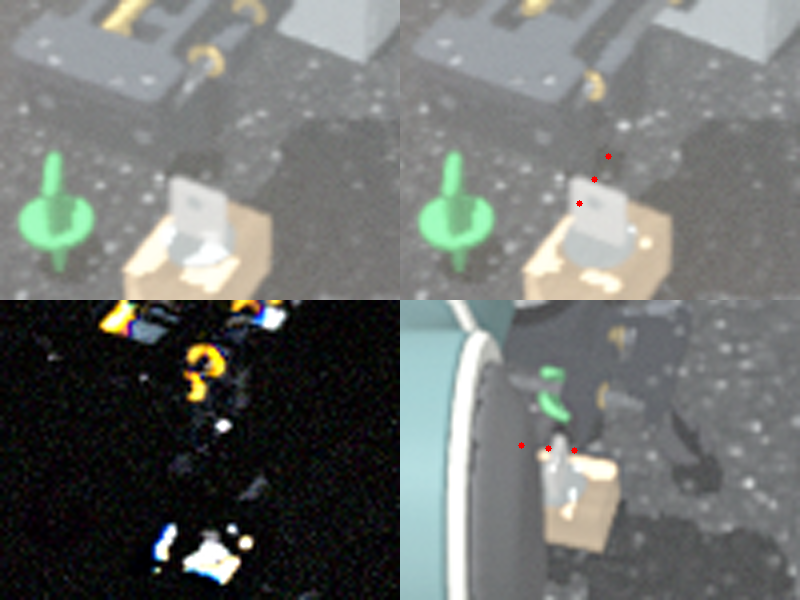

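The differencing shows the finger hardware (knob at crop (205,60)) moving along world y as expected. However, the tips don't appear where I predicted. I'll check where the gripper body should project.

```bash
python3 - <<'E'
from h import *
o=np.array([.5128,.0829,.1034]); Rz=R.from_euler("z",-6,degrees=True)
for z in(-.022,.003,.042,.06):
  for n,(x,y) in dict(pp=(.0375,.0935),mp=(-.0375,.0935),pm=(.0375,-.0935),mm=(-.0375,-.0935),f=(0,.0175),fo=(0,.035),fi_m=(0,-.0175)).items():
    X=Rz.apply([x,y,z])+o
    print(z,n,"side4",((proj("side",X)-[252,200])*4).round().astype(int),"top4",((proj("top",X)-[221,175])*4).round().astype(int))
s=cv2.imread("pics/side4.png").astype(int);s3=cv2.imread("pics/side3.png").astype(int);s0=cv2.imread("pics/side0.png").astype(int)
d=np.abs(s-s3).sum(2); d0=np.abs(s-s0).sum(2)
print("open vs closed diff rows200-260 cols285-320"); 
for v in range(200,258,2): print(v," ".join("%3d"%a for a in d[v,286:322:2]),"|"," ".join("%3d"%a for a in s[v,286:322:2].sum(1)))
E
```

```text
-0.022 pp side4 [ 22 281] top4 [28 79]
-0.022 mp side4 [166 341] top4 [ -6 172]
-0.022 pm side4 [219  48] top4 [300 126]
-0.022 mm side4 [347  92] top4 [274 221]
-0.022 f side4 [177 203] top4 [122 144]
-0.022 fo side4 [159 226] top4 [ 97 140]
-0.022 fi_m side4 [212 158] top4 [174 153]
0.003 pp side4 [ 17 242] top4 [23 57]
0.003 mp side4 [165 302] top4 [-12 151]
0.003 pm side4 [218  11] top4 [299 104]
0.003 mm side4 [349  54] top4 [273 200]
0.003 f side4 [176 164] top4 [119 123]
0.003 fo side4 [157 188] top4 [ 92 118]
0.003 fi_m side4 [212 120] top4 [171 132]
0.042 pp side4 [ 10 178] top4 [14 22]
0.042 mp side4 [163 238] top4 [-21 116]
0.042 pm side4 [218 -49] top4 [297  70]
0.042 mm side4 [353  -7] top4 [270 167]
0.042 f side4 [175 101] top4 [112  88]
0.042 fo side4 [155 124] top4 [86 84]
0.042 fi_m side4 [212  58] top4 [166  97]
0.06 pp side4 [  7 147] top4 [10  5]
0.06 mp side4 [162 207] top4 [-26 100]
0.06 pm side4 [218 -78] top4 [296  53]
0.06 mm side4 [355 -36] top4 [269 151]
0.06 f side4 [174  71] top4 [109  72]
0.06 fo side4 [154  94] top4 [82 67]
0.06 fi_m side4 [211  28] top
[... 3705 characters left out ...]
11   1  35  64  38  19   5 | 217 328 261 230 391 573 574 576 598 593 512 322 210 169 149 139 152 155
250   2   4   7  18   8  10   2   5   2   7   2   5   3   6   9   4  10   4 | 221 347 268 205 372 585 543 474 545 593 603 473 284 180 155 155 153 148
252   4  13   2   8   4   1   3   4   5   2   3  10  11   8  11   3   6   1 | 232 200 212 198 404 581 582 537 561 581 585 509 441 411 331 213 157 156
254  11  15   8   4   2   6   7   8   6   6   8   8  10   2  12   3   4   5 | 231 203 253 366 647 585 579 588 586 586 583 514 434 431 449 448 387 175
256   2   8  12  15 131  16   3  15   3   9   1  13 110   6   6  10   4   4 | 209 194 282 683 591 570 584 587 581 581 584 534 545 447 450 434 411 186
```

The camera evidence suggests the fingertips sit higher than I predicted. I'll probe downward in small steps with the fingers open wider, watching the force.

Call:
{"api": "arm_command", "payload": {"delta_pos": [[0,0,-0.02],[0,0,-0.015],[0,0,-0.002],[0,0,-0.002],[0,0,0]], "rotation": [[0,0,0],[0,0,0],[0,0,0],[0,0,0],[0,0,0]], "claw": [0,0,0,0,0]}}

```text
clock: 4.85
tcp_pos: [0.5132, 0.0829, 0.0647]
orientation: [0.053, 0.999, 0.0, 0.0]
contact_force: [0.2, 0.4, -0.4]
grip_width: 0.0438
finger_force: 0.0
```

Call:
{"api": "arm_command", "payload": {"delta_pos": [[0,0,-0.002],[0,0,0]], "rotation": [[0,0,0],[0,0,0]], "claw": [0,0]}}

```text
clock: 5.05
tcp_pos: [0.5132, 0.0829, 0.0628]
orientation: [0.053, 0.999, 0.0, 0.0]
contact_force: [0.0, -0.5, 0.2]
grip_width: 0.0437
finger_force: 0.0
```

```bash
python3 - <<'E'
from h import *
st()
s=snap("side","side5");t=snap("top","top5")
g=lambda im:(255*np.clip(im/200.,0,1)**.5).astype(np.uint8)
def c(im,u,v,w=80,h=60): return cv2.resize(im[v:v+h,u:u+w],(400,300),interpolation=cv2.INTER_CUBIC)
c2=lambda im:cv2.resize(im[120:270,200:400],(400,300))
cv2.imwrite("pics/m5.png",np.vstack([np.hstack([c(g(s),262,215),c(g(t),231,185)]),np.hstack([c2(g(s)),cv2.resize(g(t)[90:240,180:380],(400,300))])]))
E
```

```text
t 5.05 tcp [0.5132 0.0829 0.0628] yaw y-90: -6.049999999999997 z [ 9.e-04  1.e-04 -1.e+00] F [ 0.  -0.5  0.2] M [0.02 0.01 0.01] w 0.0437 ff 0.0 q [ 0.11  0.14  2.09  0.    0.91 -1.35]
```

View pics/m5.png

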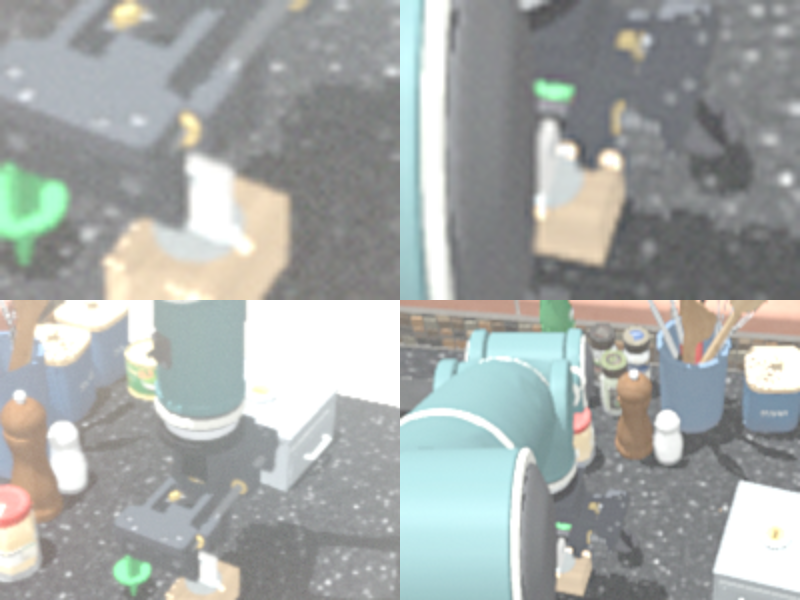

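The overview shows the arm as modelled, with the front finger's tip now covering the left half of the bow at crop (190,200). I'll close gently here. If the tips straddle the key, the collar or bow must stop them.

Call:
{"api": "arm_command", "payload": {"delta_pos": [[0,0,0],[0,0,0],[0,0,0],[0,0,0]], "rotation": [[0,0,0],[0,0,0],[0,0,0],[0,0,0]], "claw": [0.8,0.8,0.8,0.8], "grip_force": 5}}

```text
clock: 5.55
tcp_pos: [0.5128, 0.0829, 0.0623]
orientation: [0.053, 0.999, 0.0, 0.0]
contact_force: [-0.2, 0.3, -0.3]
grip_width: 0.0141
finger_force: 0.0
```

```bash
python3 - <<'E'
from h import *
st(); s=snap("side","side6")
c=lambda n:cv2.cvtColor(cv2.imread(f"pics/{n}.png"),cv2.COLOR_BGR2GRAY)
for n in("side2","side5","side6"):
    a=c(n); print(n)
    for v in range(238,272,2): print(v," ".join("%3d"%x for x in a[v,284:324:2]))
E
```

```text
t 5.55 tcp [0.5128 0.0829 0.0623] yaw y-90: -6.049999999999997 z [ 1.e-04  0.e+00 -1.e+00] F [-0.2  0.3 -0.3] M [ 0.01 -0.03  0.03] w 0.0141 ff 0.0 q [ 0.11  0.14  2.09  0.    0.91 -1.35]
side2
238 108 106 108 106 106  88  63 105  88  64  62  62  60  69  72  71  77  70  68  59
240  86 101 107 105  92  66  71  85  66  62  61  60  64  79  81  74  68  64  57  53
242  71  73  79  72  68  61  74  64  66  65  62  59  63  78 100  70  69  71  59  52
244  67  70  74  69  63  58  66  63  62  63  63  58  68  74  70  72  80  72  55  57
246  71  68  66  66  67  64  64  64  64  62  61  61  65  69  76  72  67  53  57  52
248  62  74  71  66  69  61  71  67  65  64  65 134 103  73  71  62  52  55  55  54
250  64  72  90  78  65  64 122 141  93  74 110 196 160  97  86  56  53  55  55  54
252  65  66  64  64  66  64 126 192 179 181 181 195 176 150 143 119  75  60  53  53
254  71  64  65  67  65  65 138 196 193 197 196 196 174 145 149 159 155 139  63  53
256  93  74  68  81 115  95 187 193 197 197 195 196 176 152 156 160 154 145  66  56
258  80  76  85 189 164 153 157 173 189 194 195 195 172 155 158 15
[... 2689 characters left out ...]
 147 149 160 153 136  59  53
256  89  62  65  61  61  65 128 184 148 148 191 195 172 148 158 160 155 146  66  53
258  81  74  78  83  72  75 137 173 187 197 193 194 173 155 160 154 150 139  67  53
260  66  85 161 148 146 143 156 155 158 165 179 189 171 154 153 149 146 141  65  53
262  68 143 205 182 143 155 155 155 155 152 152 158 156 150 151 144 145 140  65  49
264 117 242 251 233 142 149 161 171 155 154 154 159 153 150 142 141 144 134  66  53
266 237 251 249 166 141 144 187 222 194 157 159 151 153 143 142 144 147 134  60  50
268 202 242 175 149 148 230 245 251 249 243 196 158 148 142 144 147 149 111  55  53
270 180 181 156 159 165 251 253 253 252 253 252 248 166 143 147 148 124  58  53  56
```

Measuring the tip's edge in three pictures puts the fingertips about 30 mm higher than I assumed, just at the bow's top. I'll finish this gentle closing to check.

Call:
{"api": "arm_command", "payload": {"delta_pos": [[0,0,0],[0,0,0],[0,0,0],[0,0,0]], "rotation": [[0,0,0],[0,0,0],[0,0,0],[0,0,0]], "claw": [1,1,1,1], "grip_force": 5}}

```text
clock: 6.0
tcp_pos: [0.5127, 0.0829, 0.0622]
orientation: [0.053, 0.999, -0.0, -0.0]
contact_force: [0.2, 0.4, -0.8]
grip_width: 0.0069
finger_force: 5.0
```

The grip stopped at 6.9 mm with 5 N, so the tips do straddle the bow but only at its top: the tips are about 30 mm higher than the reading implies. I'll open, go about 23 mm deeper and grip properly.

Call:
{"api": "arm_command", "payload": {"delta_pos": [[0,0,0],[0,0,0],[0,0,-0.01],[0,0,-0.008],[0,0,-0.005],[0,0,0]], "rotation": [[0,0,0],[0,0,0],[0,0,0],[0,0,0],[0,0,0],[0,0,0]], "claw": [0.5,0.5,0.5,0.5,0.5,0.5]}}

```text
clock: 6.6
tcp_pos: [0.5115, 0.0828, 0.0378]
orientation: [0.053, 0.999, -0.0, -0.001]
contact_force: [-0.4, -0.2, 0.2]
grip_width: 0.0218
finger_force: 0.0
```

```bash
python3 - <<'E'
from h import *
st(); s=snap("side","side7"); snap("top","top7")
a=cv2.cvtColor(s,cv2.COLOR_BGR2GRAY)
for v in range(244,276,2): print(v," ".join("%3d"%x for x in a[v,284:324:2]))
E
```

```text
t 6.6 tcp [0.5115 0.0828 0.0378] yaw y-90: -6.049999999999997 z [-2.8e-03 -3.0e-04 -1.0e+00] F [-0.4 -0.2  0.2] M [ 0.03 -0.01 -0.03] w 0.0218 ff 0.0 q [ 0.11  0.17  2.1  -0.    0.87 -1.35]
244  98 102 101 102 101 102  93 103 128 107  93  89  70  63  60  64  64  56  49  55
246 102 101 101  98 102  98 103 104  98 126 182  78  59  58  61  66  55  48  49  50
248  99 103  97  95  97 104  99  85 121 121 160  84  60  59  60  49  51  47  49  49
250 161 104 106 159 123 102  91  62 121 108 104  70  57  55  59  48  49  47  46  50
252 105 100 106 104 101  92  60  75  90  70 169 125  98  54 109 113  71  53  52  48
254  67  79  97 104  95  70  63  74  60  75 187 192 120  89 139 156 153 135  55  47
256  65  71  68  70  62  59  59  61  57  66 173 193 150 135 155 156 153 145  60  47
258  68  65  63  65  63  57  59  63  55  64 164 195 171 154 157 153 146 140  69  47
260  58  58  61  59  62  59  59  58  58  62 154 193 167 153 154 148 143 139  61  50
262  57  60  79  82  63  55  56  57  58  59 130 160 155 151 147 143 145 142  62  48
264  57  58  66  74  57  55  58  64  58  67 143 155 151 147 143 141 144 135  65  48
266 185 161  71  60  59  60  65 121 100 119 156 152 149 143 140 141 146 134  58  46
268 200 241 141 101  75  74 115 143 141 147 154 149 143 142 142 145 148 111  51  49
270 177 177 156 156 187 246 252 221 193 162 151 145 139 138 146 146 118  55  47  50
272 180 196 160 156 193 237 249 252 253 253 221 146 136 145 144 143  72  52  52  49
274 183 194 157 157 183 199 202 224 251 253 245 146 141 144 146  93  51  51  55  50
```

Call:
{"api": "arm_command", "payload": {"delta_pos": [[0,0,0],[0,0,0],[0,0,0],[0,0,0],[0,0,0],[0,0,0.005],[0,0,0.015],[0,0,0.03],[0,0,0.04],[0,0,0.01],[0,0,0],[0,0,0]], "rotation": [[0,0,0],[0,0,0],[0,0,0],[0,0,0],[0,0,0],[0,0,0],[0,0,0],[0,0,0],[0,0,0],[0,0,0],[0,0,0],[0,0,0]], "claw": [1,1,1,1,1,1,1,1,1,1,1,1], "grip_force": 35}}

```text
clock: 7.9
tcp_pos: [0.5119, 0.083, 0.1383]
orientation: [0.053, 0.999, 0.0, -0.001]
contact_force: [-0.4, 0.4, -0.8]
grip_width: 0.0064
finger_force: 35.0
```

```bash
python3 - <<'E'
from h import *
st(); s=snap("side","side8"); t=snap("top","top8")
g=lambda im:(255*np.clip(im/200.,0,1)**.5).astype(np.uint8)
def c(im,u,v): return cv2.resize(im[v:v+90,u:u+60],(400,600),interpolation=cv2.INTER_CUBIC)
cv2.imwrite("pics/m8.png",np.hstack([c(g(s),272,200),c(g(t),231,165)]))
E
```

```text
t 7.9 tcp [0.5119 0.083  0.1383] yaw y-90: -6.049999999999997 z [-1.3e-03  1.0e-04 -1.0e+00] F [-0.4  0.4 -0.8] M [ 0.03  0.   -0.03] w 0.0064 ff 34.99987240880728 q [ 0.11  0.05  2.03  0.    1.07 -1.35]
```

View pics/m8.png

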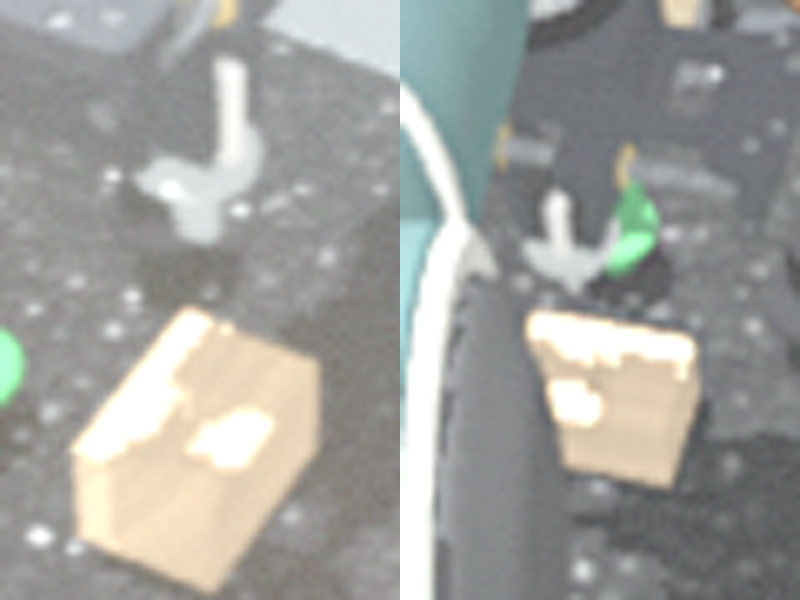

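The left half of the view shows the key clear of the block and hanging straight in the grip: collar at (205,165), blade at (195,225). Its blade tip is about 28 mm below the TCP reading. I'll carry it over the lock.

Call:
{"api": "arm_command", "payload": {"delta_pos": [[0,0,0.02],[0.0053,-0.0352,0],[0.0053,-0.0352,0],[0.0053,-0.0352,0],[0.0053,-0.0352,0],[0.0053,-0.0352,0],[0.0053,-0.0352,0],[0.0053,-0.0352,0],[0.0053,-0.0352,0],[0,0,-0.02],[0,0,-0.01],[0,0,0]], "rotation": [[0,0,0],[0,0,-0.4],[0,0,-0.4],[0,0,-0.4],[0,0,-0.4],[0,0,-0.4],[0,0,-0.4],[0,0,-0.4],[0,0,-0.3],[0,0,0],[0,0,0],[0,0,0]], "claw": [1,1,1,1,1,1,1,1,1,1,1,1]}}

```text
clock: 9.2
tcp_pos: [0.5523, -0.1974, 0.1253]
orientation: [0.08, 0.997, 0.001, -0.004]
contact_force: [0.9, 0.1, -0.7]
grip_width: 0.0066
finger_force: 35.0
```

```bash
python3 - <<'E'
from h import *
st(); s=snap("side","side9"); t=snap("top","top9"); st()
g=lambda im:(255*np.clip(im/230.,0,1)**.6).astype(np.uint8)
def c(im,u,v): return cv2.resize(im[v:v+75,u:u+50],(400,600),interpolation=cv2.INTER_CUBIC)
m=np.hstack([c(g(s),305,120),c(g(t),343,160)])
o=bot.observe()["tcp_pos"]; k=o+[.001,-.002,-.028]; L=np.array([.5554,-.2017,.087])
for cam,u0,v0,dx in(("side",305,120,0),("top",343,160,400)):
    for X,col in((L,(0,0,255)),(k,(255,0,255)),(k+[0,0,.033],(255,255,0))):
        u=(proj(cam,X)-[u0,v0]+.5)*8-.5; print(cam,u.round(1)); cv2.circle(m,(int(u[0])+dx,int(u[1])),3,col,-1)
cv2.imwrite("pics/m9.png",m)
E
```

```text
t 9.2 tcp [ 0.5523 -0.1974  0.1253] yaw y-90: -9.159999999999997 z [-0.007   0.0031 -1.    ] F [ 0.9  0.1 -0.7] M [-0.02  0.04 -0.01] w 0.0066 ff 34.99992202967405 q [-0.39  0.19  1.9   0.    1.06 -1.8 ]
t 9.3 tcp [ 0.5543 -0.1976  0.128 ] yaw y-90: -9.11 z [-0.0025  0.0012 -1.    ] F [ 0.6  0.1 -1.5] M [0.01 0.02 0.04] w 0.0067 ff 34.99998056329787 q [-0.38  0.19  1.89  0.    1.06 -1.8 ]
side [203.  354.9]
side [202.6 322.3]
side [206.1 228.5]
top [196.1 373.8]
top [193.3 351.6]
top [202.  293.9]
```

View pics/m9.png

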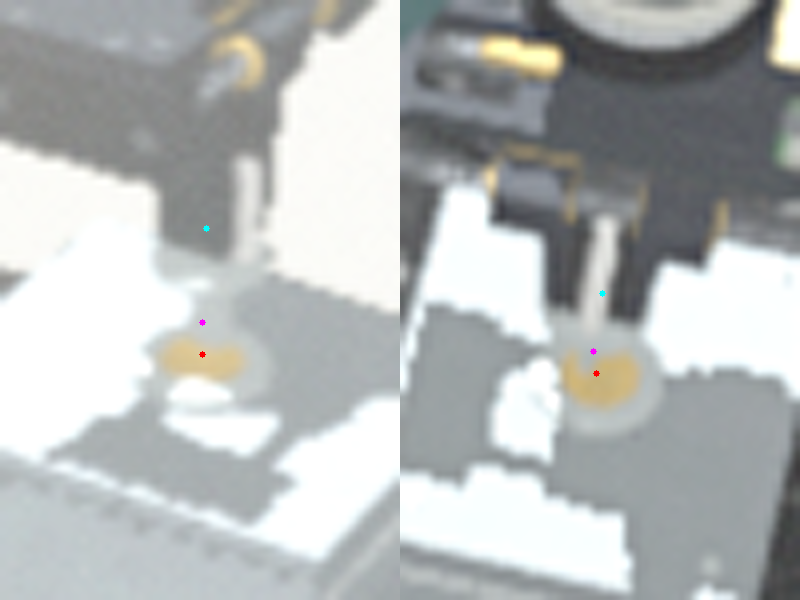

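In both halves the blade hangs over the brass plug, within a few mm of it: side (205,315) over (203,358), top (593,350) over (600,378). I'll refine this numerically from the unobstructed first pictures.

```bash
python3 - <<'E'
from h import *
def cen(n,u0,v0,w,h,f):
    im=cv2.imread(f"pics/{n}.png")[v0:v0+h,u0:u0+w].astype(float); W=f(im)
    vv,uu=np.mgrid[v0:v0+h,u0:u0+w]; return (W*uu).sum()/W.sum(),(W*vv).sum()/W.sum(),W.sum()
yel=lambda im:np.clip(im[...,2]-im[...,0]-40,0,120)
for cam,n,r in(("top","top0",(355,195,28,24)),("side","side0",(318,156,26,20))):
    u=cen(n,*r,yel); print(cam,"brass",np.round(u,2),at_z(cam,*u[:2],.086).round(4))
# ring+brass vs deck: ring is brighter
for cam,n,r in(("top","top0",(355,195,28,24)),("side","side0",(318,156,26,20))):
    im=cv2.imread(f"pics/{n}.png")[r[1]:r[1]+r[3],r[0]:r[0]+r[2]]; m=(im[...,2]>215).astype(np.uint8)
    cs,_=cv2.findContours(m,cv2.RETR_EXTERNAL,cv2.CHAIN_APPROX_NONE); c=max(cs,key=cv2.contourArea); e=cv2.fitEllipse(c)
    print(cam,"ring",e,at_z(cam,e[0][0]+r[0],e[0][1]+r[1],.0865).round(4))
# bow in held picture: predicted x- edge
o=np.array([.5543,-.1976,.128]); k=o+[.001,-.002,-.028]; Rz=R.from_euler("z",-9.1,degrees=True)
for cam,u0,v0 in(("side",305,120),("top",343,160)):
    for X in([-.015,0,.067],[-.015,0,.033],[-.015,.0035,.067],[-.015,-.0035,.067],[0,-.0185,.033],[0,.0185,.033],[-.0185,0,.028],[-.007,0,0],[.007,0,0]):
        print(cam,X,((proj(cam,Rz.apply(X)+k)-[u0,v0]+.5)*8-.5).round())
E
```

```text
top brass [ 367.3   206.22 2595.  ] [ 0.5564 -0.2023  0.086 ]
side brass [ 329.73  164.45 2036.  ] [ 0.5556 -0.2008  0.086 ]
top ring ((13.5, 11.5), (26.972511291503906, 32.3099250793457), 90.0) [ 0.5554 -0.2055  0.0865]
side ring ((12.5, 9.5), (22.143577575683594, 30.169477462768555), 90.0) [ 0.552  -0.1963  0.0865]
side [-0.015, 0, 0.067] [255. 141.]
side [-0.015, 0, 0.033] [250. 242.]
side [-0.015, 0.0035, 0.067] [249. 146.]
side [-0.015, -0.0035, 0.067] [261. 136.]
side [0, -0.0185, 0.033] [235. 202.]
side [0, 0.0185, 0.033] [176. 256.]
side [-0.0185, 0, 0.028] [260. 260.]
side [-0.007, 0, 0] [223. 329.]
side [0.007, 0, 0] [182. 316.]
top [-0.015, 0, 0.067] [202. 270.]
top [-0.015, 0, 0.033] [193. 331.]
top [-0.015, 0.0035, 0.067] [191. 267.]
top [-0.015, -0.0035, 0.067] [213. 272.]
top [0, -0.0185, 0.033] [258. 306.]
top [0, 0.0185, 0.033] [146. 282.]
top [-0.0185, 0, 0.028] [189. 349.]
top [-0.007, 0, 0] [189. 369.]
top [0.007, 0, 0] [197. 334.]
```

Call:
{"api": "arm_command", "payload": {"delta_pos": [[0,-0.0018,0],[0,0,-0.004],[0,0,-0.004],[0,0,-0.003],[0,0,-0.002],[0,0,-0.002],[0,0,-0.002],[0,0,0]], "rotation": [[0,0,0],[0,0,0],[0,0,0],[0,0,0],[0,0,0],[0,0,0],[0,0,0],[0,0,0]], "claw": [1,1,1,1,1,1,1,1]}}

```text
clock: 10.1
tcp_pos: [0.5552, -0.2005, 0.1125]
orientation: [0.08, 0.997, -0.0, 0.0]
contact_force: [-0.9, -0.7, 1.1]
grip_width: 0.0068
finger_force: 35.0
```

```bash
python3 -c "
from h import *
st()"
```

```text
t 10.1 tcp [ 0.5552 -0.2005  0.1125] yaw y-90: -9.150000000000006 z [ 1.e-04 -0.e+00 -1.e+00] F [-0.9 -0.7  1.1] M [0.1  0.08 0.01] w 0.0068 ff 35.0002331379801 q [-0.39  0.2   1.9   0.    1.03 -1.8 ]
```

Call:
{"api": "arm_command", "payload": {"delta_pos": [[0,0.0005,-0.002],[0,0,-0.002],[0,0,-0.002],[0,0,0]], "rotation": [[0,0,0],[0,0,0],[0,0,0],[0,0,0]], "claw": [1,1,1,1]}}

```text
clock: 10.5
tcp_pos: [0.5553, -0.2007, 0.1061]
orientation: [0.08, 0.997, -0.001, 0.0]
contact_force: [-0.2, -3.5, 0.1]
grip_width: 0.0067
finger_force: 35.0
```

```bash
python3 -c "
from h import *
st()"
```

```text
t 10.5 tcp [ 0.5553 -0.2007  0.1061] yaw y-90: -9.150000000000006 z [ 4.0e-04 -1.3e-03 -1.0e+00] F [-0.2 -3.5  0.1] M [-0.88 -0.04 -0.03] w 0.0067 ff 34.99998295912519 q [-0.39  0.21  1.91 -0.    1.02 -1.8 ]
```

The blade tip is 9 mm in with no axial force and only a small side load toward -y. I'll correct y and go on down.

Call:
{"api": "arm_command", "payload": {"delta_pos": [[0,-0.001,0],[0,0,-0.003],[0,0,-0.003],[0,0,-0.003],[0,0,0]], "rotation": [[0,0,0],[0,0,0],[0,0,0],[0,0,0],[0,0,0]], "claw": [1,1,1,1,1]}}

```text
clock: 11.0
tcp_pos: [0.5548, -0.2009, 0.0965]
orientation: [0.08, 0.997, 0.0, -0.0]
contact_force: [-0.4, -3.3, -1.9]
grip_width: 0.0071
finger_force: 35.0
```

```bash
python3 -c "
from h import *
st()"
```

```text
t 11.0 tcp [ 0.5548 -0.2009  0.0965] yaw y-90: -9.150000000000006 z [-9.e-04  2.e-04 -1.e+00] F [-0.4 -3.3 -1.9] M [-0.53 -0.05 -0.02] w 0.0071 ff 34.999695578590035 q [-0.39  0.22  1.92 -0.    1.01 -1.8 ]
```

Call:
{"api": "arm_command", "payload": {"delta_pos": [[0,-0.0007,-0.002],[0,0,-0.003],[0,0,-0.002],[0,0,-0.001],[0,0,0]], "rotation": [[0,0,0],[0,0,0],[0,0,0],[0,0,0],[0,0,0]], "claw": [1,1,1,1,1]}}

```text
clock: 11.5
tcp_pos: [0.5549, -0.2014, 0.0889]
orientation: [0.08, 0.997, 0.0, -0.0]
contact_force: [0.1, -0.2, -0.4]
grip_width: 0.0068
finger_force: 35.0
```

Call:
{"api": "arm_command", "payload": {"delta_pos": [[0,0,-0.001],[0,0,0]], "rotation": [[0,0,0],[0,0,0]], "claw": [1,1]}}

```text
clock: 11.7
tcp_pos: [0.5553, -0.2016, 0.0884]
orientation: [0.08, 0.997, 0.0, 0.0]
contact_force: [0.2, 0.0, -0.4]
grip_width: 0.0069
finger_force: 35.0
```

Call:
{"api": "arm_command", "payload": {"delta_pos": [[0,0,-0.001],[0,0,-0.001],[0,0,0]], "rotation": [[0,0,0],[0,0,0],[0,0,0]], "claw": [1,1,1]}}

```text
clock: 12.0
tcp_pos: [0.5555, -0.2018, 0.0881]
orientation: [0.08, 0.997, -0.0, 0.0]
contact_force: [-4.1, 1.0, 9.0]
grip_width: 0.0071
finger_force: 35.0
```

Call:
{"api": "arm_command", "payload": {"delta_pos": [[0,0,-0.0005],[0,0,0]], "rotation": [[0,0,0],[0,0,0]], "claw": [1,1]}}

```text
clock: 12.2
tcp_pos: [0.5555, -0.2018, 0.0881]
orientation: [0.08, 0.997, -0.0, 0.0]
contact_force: [-3.8, 3.2, 11.5]
grip_width: 0.0066
finger_force: 35.0
```

The axial force of about 10 N at the expected depth shows the collar is on the ring, so the key is home. I'll ease the pressure and turn clockwise.

Call:
{"api": "arm_command", "payload": {"delta_pos": [[0,0,0.0008],[0,0,0],[0,0,0],[0,0,0],[0,0,0],[0,0,0],[0,0,0],[0,0,0],[0,0,0]], "rotation": [[0,0,0],[0,0,-3],[0,0,-6],[0,0,-6],[0,0,-6],[0,0,-6],[0,0,-6],[0,0,-6],[0,0,0]], "claw": [1,1,1,1,1,1,1,1,1], "grip_force": 45}}

```text
clock: 13.1
tcp_pos: [0.5562, -0.2016, 0.0881]
orientation: [0.409, 0.913, 0.0, 0.001]
contact_force: [-0.3, 1.3, 5.4]
grip_width: 0.0068
finger_force: 45.0
```

```bash
python3 -c "
from h import *
st()"
```

```text
t 13.1 tcp [ 0.5562 -0.2016  0.0881] yaw y-90: -48.28 z [ 2.1e-03 -1.0e-04 -1.0e+00] F [-0.3  1.3  5.4] M [ 0.27  0.11 -0.01] w 0.0068 ff 45.00218577682972 q [-0.39  0.23  1.92  0.    0.99 -1.12]
```

Turning freely. I'll continue to about 76° in total.

Call:
{"api": "arm_command", "payload": {"delta_pos": [[0,0,0],[0,0,0],[0,0,0],[0,0,0],[0,0,0],[0,0,0],[0,0,0],[0,0,0],[0,0,0],[0,0,0]], "rotation": [[0,0,-6],[0,0,-6],[0,0,-6],[0,0,-6],[0,0,-6],[0,0,-5],[0,0,-2],[0,0,0],[0,0,0],[0,0,0]], "claw": [1,1,1,1,1,1,1,1,1,1]}}

```text
clock: 14.1
tcp_pos: [0.5568, -0.2015, 0.0881]
orientation: [0.676, 0.737, 0.001, 0.001]
contact_force: [0.9, 4.3, 5.2]
grip_width: 0.0068
finger_force: 45.0
```

```bash
python3 - <<'E'
from h import *
st(); t=snap("top","top10"); s=snap("side","side10")
for c,n in(("top",t),("side",s)):
    d=cv2.absdiff(n,cv2.imread(f"pics/{c}0.png")).sum(2)
    # expected drawer region, 5 cm out of -x face, top edge z~.06
    Rz=R.from_euler("z",-9.1,degrees=True)
    for x in(-.09,-.11,-.122):
        for y in(-.03,0,.03):
            u,v=proj(c,Rz.apply([x,y,.05])+[.5555,-.2015,0]).round().astype(int); print(c,x,y,(u,v),n[v,u],cv2.imread(f"pics/{c}0.png")[v,u])
E
```

```text
t 14.1 tcp [ 0.5568 -0.2015  0.0881] yaw y-90: -85.1 z [ 0.0034  0.     -1.    ] F [0.9 4.3 5.2] M [ 0.46 -0.22  0.07] w 0.0068 ff 45.00143185257912 q [-0.39  0.23  1.92  0.    0.99 -0.48]
top -0.09 -0.03 (np.int64(370), np.int64(244)) [167 175 171] [133 131 123]
top -0.09 0 (np.int64(359), np.int64(242)) [174 174 167] [116 113 105]
top -0.09 0.03 (np.int64(348), np.int64(239)) [255 255 255] [118 115 106]
top -0.11 -0.03 (np.int64(369), np.int64(251)) [166 175 171] [38 38 37]
top -0.11 0 (np.int64(357), np.int64(248)) [254 253 250] [67 66 66]
top -0.11 0.03 (np.int64(346), np.int64(246)) [255 255 255] [49 47 47]
top -0.122 -0.03 (np.int64(368), np.int64(255)) [114 112 105] [76 73 71]
top -0.122 0 (np.int64(356), np.int64(252)) [249 248 239] [88 87 85]
top -0.122 0.03 (np.int64(345), np.int64(250)) [241 237 226] [61 59 58]
side -0.09 -0.03 (np.int64(367), np.int64(181)) [188 190 181] [92 91 87]
side -0.09 0 (np.int64(362), np.int64(187)) [182 191 186] [202 205 190]
side -0.09 0.03 (np.int64(356), np.int64(194)) [245 249 247] [121 120 112]
side -0.11 -0.03 (np.int64(374), np.int64(184)) [188 189 181] [85 82 81]
side -0.11 0 (np.int64(369), np.int64(190)) [180 187 183] [86 86 84]
side -0.11 0.03 (np.int64(364), np.int64(196)) [244 248 247] [76 74 72]
side -0.122 -0.03 (np.int64(379), np.int64(185)) [141 140 134] [87 83 81]
side -0.122 0 (np.int64(374), np.int64(191)) [248 247 240] [94 92 89]
side -0.122 0.03 (np.int64(369), np.int64(198)) [242 240 230] [82 80 78]
```

Both cameras show the drawer face now about 5 cm out. I'll release and withdraw straight up.

Call:
{"api": "arm_command", "payload": {"delta_pos": [[0,0,0],[0,0,0],[0,0,0],[0,0,0],[0,0,0.01],[0,0,0.02],[0,0,0.04],[0,0,0.04],[0,0,0.03],[0,0,0],[0,0,0]], "rotation": [[0,0,0],[0,0,0],[0,0,0],[0,0,0],[0,0,0],[0,0,0],[0,0,0],[0,0,0],[0,0,0],[0,0,0],[0,0,0]], "claw": [0.3,0.3,0.3,0.3,0.3,0.3,0.3,0.3,0.3,0.3,0.3]}}

```text
clock: 15.3
tcp_pos: [0.5556, -0.2019, 0.2278]
orientation: [0.677, 0.736, 0.0, 0.001]
contact_force: [-0.7, 1.0, -0.8]
grip_width: 0.0308
finger_force: 0.0
```

```bash
python3 - <<'E'
from h import *
st(); t=snap("top","top11"); s=snap("side","side11")
g=lambda im:(255*np.clip(im/255.,0,1)**.7).astype(np.uint8)
def c(im,u,v): return cv2.resize(im[v:v+112,u:u+75],(400,600),interpolation=cv2.INTER_CUBIC)
cv2.imwrite("pics/m11.png",np.hstack([c(g(s),305,110),c(g(t),330,155)]))
E
```

```text
t 15.3 tcp [ 0.5556 -0.2019  0.2278] yaw y-90: -85.15 z [ 0.0022 -0.001  -1.    ] F [-0.7  1.  -0.8] M [-0.04  0.07  0.01] w 0.0308 ff 0.0 q [-0.39  0.11  1.79 -0.    1.24 -0.48]
```

View pics/m11.png

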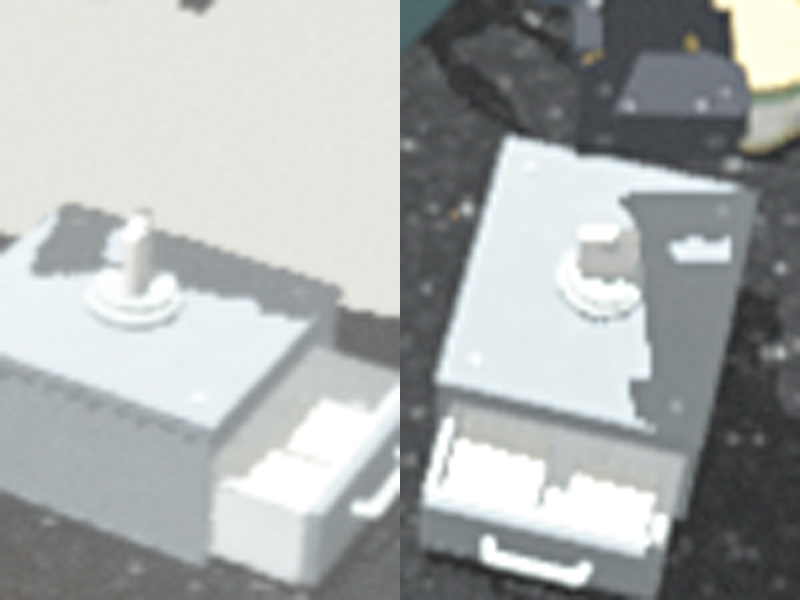

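The key stands turned in the lock with its collar on the ring, at (135,295) in the side half. The drawer is fully out, and the gripper is clear with nothing in it.

```bash
python3 -c "
from plant import bot
print(bot.hand_in())"
```

```text
the job is handed in; nothing more can be done
None
```

The job is handed in: the key is fully home and turned about 76° clockwise in the lock, the drawer is out, the gripper is clear and holding nothing, and the arm touched no bystander that I could see; `hand_in()` returned no verdict.

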